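Flip the checked sample's status flag

ROBOT

A 7-joint arm with a two-finger parallel gripper is mounted at the origin on a cart in front of the work surface, level with it; the furniture and walls round the work are solid. World frame = base frame: x ahead of the robot, y to its left, z up, the work surface at z = 0. Lengths are in m, angles in rad, forces in N, time in s.
With the tool pointing down it reaches from about 0.4 to 0.85 m from the base axis. Payload 10.4 kg.
Tool frame: the origin (TCP) lies at the very end of the fingers, on their centre line; the grasp point (between the pads) lies 19 mm behind it; z points along the fingers, y is the line along which they close (so a half turn about z gives the same grasp; the last joint's range is limited). The gripper opens to 87 mm and grips with 3 to 60 N. Pads are 19 mm wide; open, the fingers measure 117 mm over their backs; the gripper's body (75 mm by 190 mm) begins 51 mm behind the grasp point.
Start: joints at [1.214, 0.332, -0.065, 1.46, 0.022, 1.35, -0.088], TCP at [0.205, -0.591, 0.223] pointing down, gripper open.
Joint ranges: [-2.6, 2.6], [-0.5, 2.12], [-1.47, 1.34], [0.16, 2.42], [-1.27, 4.41], [0.06, 2.06], [-2.6, 2.6]. Speed limits (rad/s): [2.22, 2.22, 2.79, 2.79, 3.14, 3.14, 3.14].

INTERFACE

Orientations are given as a unit quaternion [x, y, z, w].
In Python, from bench import * gives the robot as it stands.
- The arm moves only by the tool step_arm, never from a script. Its arguments are lists of equal length, an entry for each row: "delta_pos": the shift along the world's x, y, z in units of 25 mm (1.0 is 25 mm), a list of three; "turn": the turn about the world's z in units of 0.12 rad (1.0 is 0.12 rad). In form: {"delta_pos": [[tx, ty, tz], ...], "turn": [turn, ...]}. A call has 1 to 12 rows; each row shifts and turns the commanded pose from where the row before left it; what a row does not reach is not made up. A row lasts 1/10 s, in which the tool goes at most 50 mm and 8.59 degrees, less where a joint would pass 70% of its speed; a pose out of reach is approached as far as the arm can. A call with a number of a shift or a turn outside -1 to 1 is refused whole. A call with a gripper value outside its range is refused whole. "grip" is the closure, from 0 (fully open) to 1 (shut), set as the call begins (left out, the last holds). The fingers move at their own pace and stop on an object; "newtons" is the grip in N (left out, the last holds). Time passes only in rows, so rows that do not move let the fingers close. It gives the time, the measured TCP pose, the force, the opening and the grip force at its end, in the units of the state.
- read_state(): the state, without advancing time (a new reading comes with each control period).
- camera(name): name is "scene" or "top"; returns a dict with "image" (420x560x3 uint8, red, green, blue), "z_map" (420x560 float32, m along the optical axis (not along the pixel's ray), 0 where there is no reading), "mtx" (3x3 intrinsics, pixels), "view" (4x4, takes a point from world to camera coordinates). Camera axes: x right, y up, looking along -z (the intrinsics and any distortion apply to the point x, -y, -z); pixel columns grow to the right and rows downward; lengths in m; the calibration is good to about 2 mm. A picture is of the moment at which its call begins.
- close_job(): hands the job in; it is judged then, once.
The state is a dict: "time": time; "joint_positions": joint angles; "joint_vel": joint speeds; "joint_torque": joint torques, N m; "ee_pos": TCP position; "eef_rot": TCP orientation; "ft_force": force on the tool from outside, world axes, zero at the start; "torque": the same for the moment, N m; "width": finger opening in m; "grip_force": force on a finger pad.
Only numpy, scipy, OpenCV 4.12 (cv2) and the standard library are available. Lean on these libraries where they do the work, as an engineer would, in place of code of your own. Each camera call takes 0.05 s, during which the arm holds its last target. There are 200 camera calls.

TASK

The specimen jar in the rack has been checked. Using only gentle pushes of the fingertips, turn over the flag that stands in front of the jar: its thumb lever, pushed away from you, raises the flag until it stands up, and then the flag is pushed on over its pivot until it lies flat on the far rest with its cross face up. Leave the other two flags as they are and the things in the bays standing where they are.

Things in the scene. Friction and masses are not known exactly. Their poses are not given: they have to be found in the camera images.
- rack: grey plate 300 mm wide, 215 mm deep and 8 mm thick, fixed to the table, with three flags in a row and a bay behind each. Origin: on the table under the middle flag's pivot; x towards the bays (away from the robot), y along the row of pivots, z up. Rack and flags bear at most 50 N from the fingers
- specimen_jar_mid (a point): glass specimen jar with a black screw cap, 48 mm in diameter, 74 mm tall, the largest of the three things in the rack's bays; loose, stands upright in any one of the three bays. Point: its centre, half-way up
- film_pot_mid (a point): black film pot with a grey lid, 34 mm in diameter, 51 mm tall, loose, in another bay. Point: its centre, half-way up
- torch_cell_mid (a point): dry cell, 33 mm in diameter, 63 mm tall, loose, in the third bay. Point: its centre, half-way up
- flag_left (a joint): angle of the left (+y of the rack) flag: 0 (about the start) = paddle flat on its near rest, robot's side of the pivot, ring face up, thumb lever upright; 1.57 = paddle upright, lever level and pointing away from the robot; 3.14 (stop) = paddle flat on the far rest, towards the bay, cross face up, lever hanging. Stays wherever it is left (hinge friction about 0.035 N m: 1 to 2 N at lever or paddle)
- pivot_left (a point): middle of the left (+y of the rack) flag's level pivot, 48 mm above the table, fixed to the rack; the three are 100 mm apart in one line. Axes: x from pivot towards bay (away from the robot, yaw up to 0.25 rad), y along the pivot, z up. Pivot ears at y = +-28.5 mm, 5 mm thick, 16 mm deep, tops 8 mm above the pivot. Rests at x = +-53 mm, 8 mm deep, 36 mm wide, tops 3 mm below the pivot, giving slightly
- edge_left (a point): middle of the free edge of the left (+y of the rack) flag's paddle, moves with it. The flag is one aluminium piece: a paddle 46 mm wide and 6 mm thick that reaches 64 mm from the pivot (this point) and, at a right angle to it, a thumb lever 24 mm wide and 5 mm thick whose rounded end (8 mm thick) reaches 38 mm from the pivot
- bay_left (a point): centre of the left (+y of the rack) bay, a round black rubber pad 56 mm across, 10 mm above the table, 110 mm from its flag's pivot along the rack's +x; fixed to the rack. The rack is a grey plate 300 mm wide and 8 mm thick, fixed to the table
- flag_middle (a joint): angle of the middle flag: 0 (about the start) = paddle flat on its near rest, robot's side of the pivot, ring face up, thumb lever upright; 1.57 = paddle upright, lever level and pointing away from the robot; 3.14 (stop) = paddle flat on the far rest, towards the bay, cross face up, lever hanging. Stays wherever it is left (hinge friction about 0.035 N m: 1 to 2 N at lever or paddle)
- pivot_middle (a point): middle of the middle flag's level pivot, 48 mm above the table, fixed to the rack; the three are 100 mm apart in one line. Axes: x from pivot towards bay (away from the robot, yaw up to 0.25 rad), y along the pivot, z up. Pivot ears at y = +-28.5 mm, 5 mm thick, 16 mm deep, tops 8 mm above the pivot. Rests at x = +-53 mm, 8 mm deep, 36 mm wide, tops 3 mm below the pivot, giving slightly
- edge_middle (a point): middle of the free edge of the middle flag's paddle, moves with it. The flag is one aluminium piece: a paddle 46 mm wide and 6 mm thick that reaches 64 mm from the pivot (this point) and, at a right angle to it, a thumb lever 24 mm wide and 5 mm thick whose rounded end (8 mm thick) reaches 38 mm from the pivot
- bay_middle (a point): centre of the middle bay, a round black rubber pad 56 mm across, 10 mm above the table, 110 mm from its flag's pivot along the rack's +x; fixed to the rack. The rack is a grey plate 300 mm wide and 8 mm thick, fixed to the table
- flag_right (a joint): angle of the right (-y of the rack) flag: 0 (about the start) = paddle flat on its near rest, robot's side of the pivot, ring face up, thumb lever upright; 1.57 = paddle upright, lever level and pointing away from the robot; 3.14 (stop) = paddle flat on the far rest, towards the bay, cross face up, lever hanging. Stays wherever it is left (hinge friction about 0.035 N m: 1 to 2 N at lever or paddle)
- pivot_right (a point): middle of the right (-y of the rack) flag's level pivot, 48 mm above the table, fixed to the rack; the three are 100 mm apart in one line. Axes: x from pivot towards bay (away from the robot, yaw up to 0.25 rad), y along the pivot, z up. Pivot ears at y = +-28.5 mm, 5 mm thick, 16 mm deep, tops 8 mm above the pivot. Rests at x = +-53 mm, 8 mm deep, 36 mm wide, tops 3 mm below the pivot, giving slightly
- edge_right (a point): middle of the free edge of the right (-y of the rack) flag's paddle, moves with it. The flag is one aluminium piece: a paddle 46 mm wide and 6 mm thick that reaches 64 mm from the pivot (this point) and, at a right angle to it, a thumb lever 24 mm wide and 5 mm thick whose rounded end (8 mm thick) reaches 38 mm from the pivot
- bay_right (a point): centre of the right (-y of the rack) bay, a round black rubber pad 56 mm across, 10 mm above the table, 110 mm from its flag's pivot along the rack's +x; fixed to the rack. The rack is a grey plate 300 mm wide and 8 mm thick, fixed to the table
Mind the look-alikes: they are no part of the job. What is shaped like the part that bears torch_cell_mid but purple is not meant. What is shaped like the part that bears film_pot_mid but purple or yellow is not meant.

How it is judged:
By the outcome, as a careful person would: the job done as asked, in the order asked, and still so for the second after the job is handed in, with the robot touching nothing.
It also fails if it takes over 38 s, if anything falls off the work surface, if the arm or the gripper's body presses on something with over 40 N, if the wrist force passes 120 N, or if a joint passes its speed limit or range.

## Working session

There is one attempt and no reset: what is moved stays moved. The work goes in short steps, Python scripts to look and compute and a tool call to move; the robot and the scene stay as the last step left them, time stands still between calls to the robot, and variables do not carry over. Pictures are saved under pics/ and viewed, at most 10 in all, crops included, and the job is handed in when it is done.

Besides the shell and the picture viewer there is one more tool, called after "Request:" as name(argument=value, ...) on one line, values as JSON. step_arm: Moves the arm, as the interface text tells. Shifts and turns lie within -1 to 1; 1 stands for 25 mm of shift or 0.12 rad of turn. Its arguments: {"type":"object","properties":{"delta_pos":{"type":"array"},"turn":{"type":"array"},"grip":{"type":"number"},"newtons":{"type":"number"}},"required":["delta_pos","turn"]}

```bash
mkdir -p pics
cat > h.py <<'E'
from bench import *
import numpy as np, cv2
def snap(n,f):
    c=camera(n); np.savez(f'pics/{f}.npz',**c); cv2.imwrite(f'pics/{f}.png',cv2.cvtColor(c['image'],cv2.COLOR_RGB2BGR)); return c
def load(f): return dict(np.load(f'pics/{f}.npz'))
def px(c,u,v,z=None):
    K=c['mtx'];V=c['view'];R=V[:3,:3];t=V[:3,3]
    d=np.array([(u-K[0,2])/K[0,0],-(v-K[1,2])/K[1,1],-1.]); o=-R.T@t; dw=R.T@d
    s=(z-o[2])/dw[2] if z is not None else np.median(c['z_map'][int(v)-1:int(v)+2,int(u)-1:int(u)+2])
    return o+s*dw
def proj(c,p):
    q=c['view']@np.append(p,1); K=c['mtx']; return K[0,0]*q[0]/-q[2]+K[0,2], K[1,1]*(-q[1])/-q[2]+K[1,2]
E
python3 - <<'E'
from h import *
a=snap('scene','s0');b=snap('top','t0')
s=read_state();print(s['time'],s['ee_pos'],s['eef_rot'],s['width'])
print(a['mtx'],b['mtx'])
E
```

```text
0.1 [ 0.20462367 -0.5901774   0.2218182 ] [ 9.86105833e-01  1.66117020e-01 -1.46688996e-04 -6.33184177e-04] 0.08709857479532135
[[523.39053572   0.         276.15444213]
 [  0.         523.39053572 207.86853861]
 [  0.           0.           1.        ]] [[479.02764151   0.         272.96655748]
 [  0.         479.02764151 213.16489585]
 [  0.           0.           1.        ]]
```

View pics/s0.png

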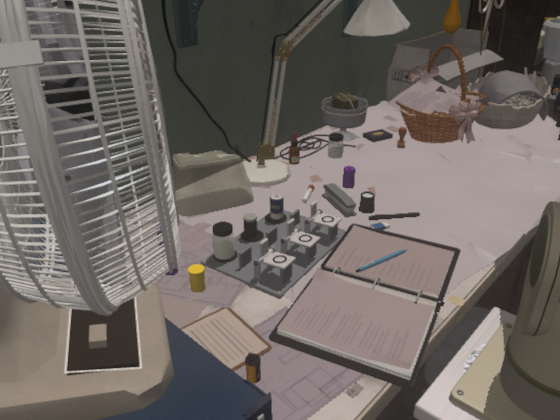

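View pics/t0.png

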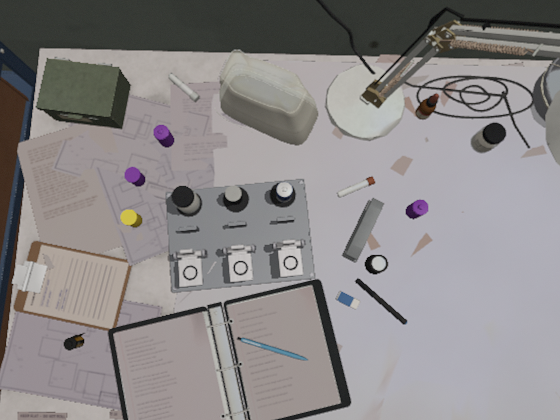

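The scene view shows the rack at about (275,245). In the top view the bays hold, left to right, a black-capped jar (185,200), a grey-lidded pot (235,198) and a cell (284,194). I'll check the jar in an enlarged crop and measure.

Run:
```python
from h import *
a=load('s0');b=load('t0')
A=cv2.resize(a['image'][190:295,200:350],None,fx=4,fy=4,interpolation=cv2.INTER_CUBIC)
B=cv2.resize(b['image'][170:300,155:325],None,fx=4,fy=4,interpolation=cv2.INTER_CUBIC)
cv2.imwrite('pics/s0c.png',A[...,::-1]);cv2.imwrite('pics/t0c.png',B[...,::-1])
for n,u,v in [('jar',183,195),('pot',233,192),('cell',284,188),('fl',190,272),('fm',240,268),('fr',290,263)]: print(n,px(b,u,v).round(4))
```

```text
jar [0.6696 0.0767 0.0836]
pot [ 0.683  -0.0194  0.0604]
cell [ 0.6918 -0.1221  0.0713]
fl [0.5203 0.0597 0.0539]
fm [ 0.5311 -0.039   0.0516]
fr [ 0.5438 -0.1381  0.0529]
```

View pics/s0c.png

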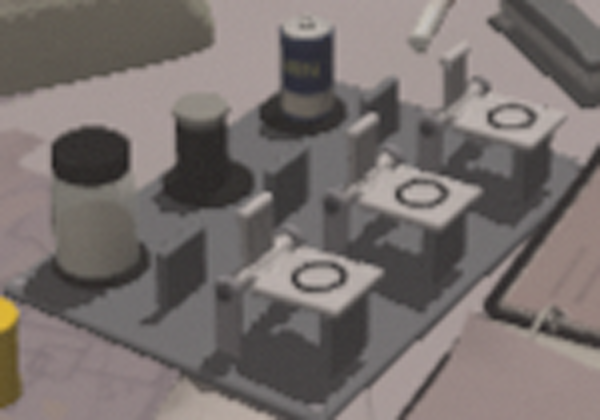

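View pics/t0c.png

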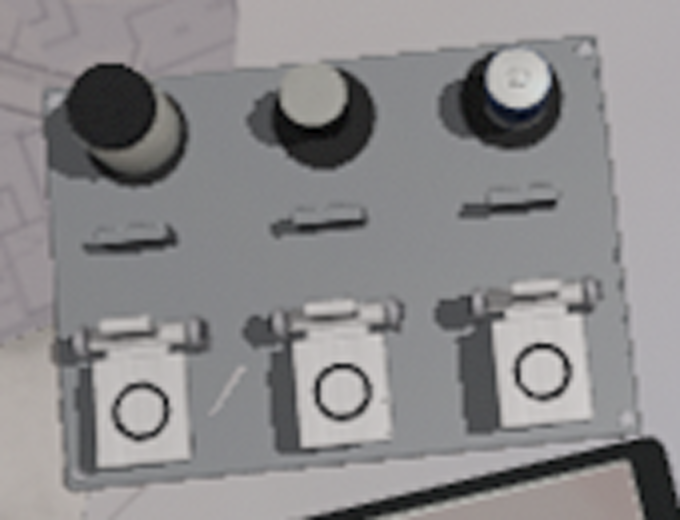

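The top crop shows the black-capped glass jar (largest, crop (113,107)) in the left bay. The grey-lidded pot is in the middle bay and the cell in the right one. Purple and yellow pots outside the rack don't count, so the job is the **left flag**, whose lever tip is at crop (128,326) and paddle edge at (143,462).

```bash
cat >> h.py <<'E'
YAW=0.118
X=np.array([np.cos(YAW),np.sin(YAW)]);Y=np.array([-X[1],X[0]])
E
python3 - <<'E'
from h import *
b=load('t0')
f=lambda x,y,z:px(b,155+x/4-.4,170+y/4-.4,z)
for n,p in [('leverL',f(128,326,.086)),('edgeL',f(143,464,.051)),('leverM',f(330,309,.086)),('leverR',f(536,288,.086)),('edgeR',f(546,426,.051)),('jar',f(113,107,.084)),('cornBL',f(72,488,.008)),('cornBR',f(635,436,.008)),('ringL',f(141,410,.051)),('ears',(f(72,345,.052)+f(203,333,.052))/2)]:
    print(n,p.round(4), 'X,Y',(X@p[:2]).round(4),(Y@p[:2]).round(4))
d=f(536,288,.086)-f(128,326,.086);print(np.arctan2(d[0],-d[1]),np.linalg.norm(d))
E
```

```text
leverL [0.5591 0.0628 0.086 ] X,Y 0.5626 -0.0035
edgeL [0.4937 0.0581 0.051 ] X,Y 0.4971 -0.0004
leverM [ 0.5701 -0.0344  0.086 ] X,Y 0.5621 -0.1012
leverR [ 0.5831 -0.1336  0.086 ] X,Y 0.5633 -0.2013
edgeR [ 0.5181 -0.1409  0.051 ] X,Y 0.4979 -0.201
jar [0.6668 0.0768 0.084 ] X,Y 0.6712 -0.0023
cornBL [0.4805 0.1017 0.008 ] X,Y 0.4891 0.0445
cornBR [ 0.5155 -0.1884  0.008 ] X,Y 0.4897 -0.2478
ringL [0.5202 0.0606 0.051 ] X,Y 0.5237 -0.0011
ears [0.5553 0.0641 0.052 ] X,Y 0.559 -0.0017
0.12141749848484944 0.19779932383725746
```

Request:
step_arm(delta_pos=[[0.48, 1, 0], [0.48, 1, 0], [0.48, 1, 0], [0.48, 1, 0], [0.48, 1, 0], [0.48, 1, 0], [0.48, 1, 0], [0.48, 1, 0], [0.48, 1, 0], [0.48, 1, 0], [0.48, 1, 0], [0.48, 1, 0]], turn=[-0.15, -0.15, -0.15, -0.15, -0.15, -0.15, -0.15, -0.15, -0.15, -0.15, -0.15, -0.15], grip=1, newtons=10)

```text
time: 1.3
ee_pos: [0.349, -0.2893, 0.2223]
eef_rot: [0.998, 0.058, -0.0, -0.0]
ft_force: [0.3, -1.4, -0.2]
width: 0.0027
grip_force: 0.0
```

Request:
step_arm(delta_pos=[[0.48, 1, 0], [0.48, 1, 0], [0.48, 1, 0], [0.48, 1, 0], [0.48, 1, 0], [0.48, 1, 0], [0.48, 1, 0], [0.48, 1, 0], [0.48, 1, 0], [0.48, 1, 0], [0.48, 1, 0], [0.48, 1, 0]], turn=[0, 0, 0, 0, 0, 0, 0, 0, 0, 0, 0, 0])

```text
time: 2.5
ee_pos: [0.493, 0.0105, 0.2224]
eef_rot: [0.998, 0.059, -0.0, 0.0]
ft_force: [0.7, -0.7, 0.0]
width: 0.0005
grip_force: 0.0
```

Request:
step_arm(delta_pos=[[0.6, 1, -0.5], [0.6, 0.8, -0.8], [0.2, 0.24, -1], [0, 0, -1], [0, 0, -0.8], [0, 0, 0]], turn=[0, 0, 0, 0, 0, 0])

```text
time: 3.1
ee_pos: [0.5258, 0.0602, 0.1173]
eef_rot: [0.998, 0.059, -0.003, -0.0]
ft_force: [-0.8, -0.1, 0.5]
width: 0.0006
grip_force: 0.0
```

Run:
```python
from h import *
a=snap('scene','s1')
A=cv2.resize(a['image'][160:300,190:360],None,fx=4,fy=4,interpolation=cv2.INTER_CUBIC)
cv2.imwrite('pics/s1c.png',A[...,::-1])
```

```text
(no output)
```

View pics/s1c.png

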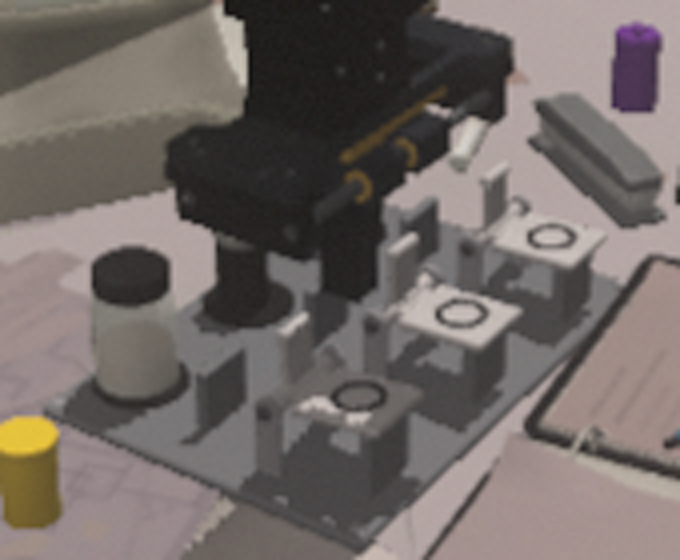

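Fingertips (crop 350,290) are over the left paddle, behind the left lever (crop 295,340), and the jar is clear at (135,325). Next I lower them and push the lever.

Request:
step_arm(delta_pos=[[0, 0, -0.7], [0, 0, -0.7], [0, 0, -0.6], [0.2, 0.024, 0], [0.2, 0.024, 0], [0.2, 0.024, 0], [0.2, 0.024, 0], [0, 0, 0]], turn=[0, 0, 0, 0, 0, 0, 0, 0])

```text
time: 3.95
ee_pos: [0.5487, 0.0631, 0.0706]
eef_rot: [0.998, 0.059, 0.0, -0.0]
ft_force: [-0.2, 1.0, 0.4]
width: 0.0004
grip_force: 0.0
```

Request:
step_arm(delta_pos=[[0.24, 0.028, 0], [0.24, 0.028, -0.04], [0.24, 0.028, -0.06], [0.24, 0.028, -0.08], [0.24, 0.028, -0.1], [0, 0, 0]], turn=[0, 0, 0, 0, 0, 0])

```text
time: 4.55
ee_pos: [0.5787, 0.0666, 0.0627]
eef_rot: [0.998, 0.059, 0.0, -0.0]
ft_force: [0.2, -0.3, -0.1]
width: 0.0005
grip_force: 0.0
```

Request:
step_arm(delta_pos=[[0.2, 0.024, -0.1], [0, 0, 0]], turn=[0, 0])

```text
time: 4.75
ee_pos: [0.5835, 0.0671, 0.0605]
eef_rot: [0.998, 0.059, 0.0, -0.0]
ft_force: [0.0, -0.5, 0.3]
width: 0.0006
grip_force: 0.0
```

Run:
```python
from h import *
a=snap('scene','s2')
A=cv2.resize(a['image'][160:300,190:360],None,fx=4,fy=4,interpolation=cv2.INTER_CUBIC)
cv2.imwrite('pics/s2c.png',A[...,::-1])
```

```text
(no output)
```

View pics/s2c.png

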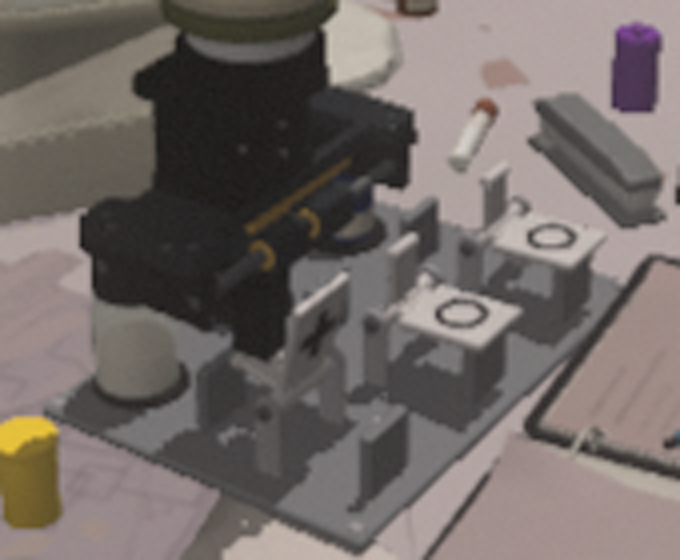

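The left flag (paddle at crop 318,335) now stands almost upright, with the cross face towards the robot. The jar and the other flags are unmoved. I'll press the lever the last few degrees.

Request:
step_arm(delta_pos=[[0.06, 0.007, -0.17], [0.06, 0.007, -0.17], [0, 0, 0], [0, 0, 0]], turn=[0, 0, 0, 0])

```text
time: 5.2
ee_pos: [0.5857, 0.0673, 0.0518]
eef_rot: [0.998, 0.059, -0.0, 0.0]
ft_force: [-1.0, -0.2, -0.1]
width: 0.0004
grip_force: 0.0
```

Run:
```python
from h import *
a=snap('scene','s3')
A=cv2.resize(a['image'][190:300,220:330],None,fx=5,fy=5,interpolation=cv2.INTER_CUBIC)
cv2.imwrite('pics/s3c.png',A[...,::-1])
P=np.array([.558,.065,.048]);q=lambda u,v:np.round(((np.array(proj(a,u*np.append(X,0)+P+np.array([0,0,v])))-[220,190])*5))
print('expected upright edge',q(0,.064),'at 80deg',q(-.011,.063),'at 100',q(.011,.063))
```

```text
expected upright edge [217. 198.] at 80deg [239. 208.] at 100 [195. 192.]
```

View pics/s3c.png

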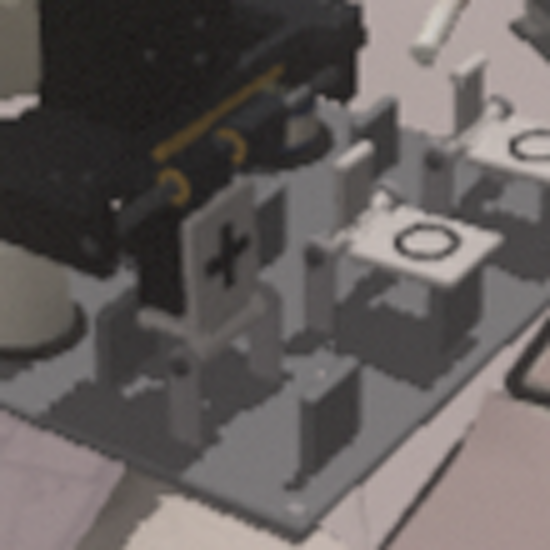

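The paddle's top edge is at crop (220,200), where an upright paddle is expected (217,198), so the flag stands. Now I go up, over and down on the near side.

Request:
step_arm(delta_pos=[[0, 0, 0.7], [0, 0, 1], [0, 0, 1], [0, 0, 1], [-0.6, -0.07, 0.1], [-1, -0.12, 0], [-0.9, -0.11, 0], [0, 0, 0], [0, 0, -0.8], [0, 0, -0.8], [0, 0, -0.6], [0, 0, 0]], turn=[0, 0, 0, 0, 0, 0, 0, 0, 0, 0, 0, 0])

```text
time: 6.45
ee_pos: [0.5223, 0.0597, 0.0902]
eef_rot: [0.998, 0.059, -0.002, -0.0]
ft_force: [-0.1, -0.2, 0.9]
width: 0.0002
grip_force: 0.0
```

Request:
step_arm(delta_pos=[[0.24, 0.028, 0], [0.24, 0.028, 0], [0.24, 0.028, 0], [0.24, 0.028, 0], [0.22, 0.026, 0], [0.22, 0.026, -0.02], [0.22, 0.026, -0.03], [0.22, 0.026, -0.03], [0.2, 0.024, -0.13], [0.2, 0.024, -0.13], [0, 0, 0]], turn=[0, 0, 0, 0, 0, 0, 0, 0, 0, 0, 0])

```text
time: 7.55
ee_pos: [0.5796, 0.0665, 0.083]
eef_rot: [0.998, 0.059, -0.0, -0.0]
ft_force: [0.2, -0.9, -0.0]
width: 0.0003
grip_force: 0.0
```

Request:
step_arm(delta_pos=[[0.16, 0.019, -0.18], [0.16, 0.019, -0.18], [0.08, 0.01, -0.18], [0.08, 0.01, -0.18], [0.08, 0.01, -0.18], [0.04, 0, -0.14], [0, 0, -0.1], [0, 0, 0]], turn=[0, 0, 0, 0, 0, 0, 0, 0])

```text
time: 8.35
ee_pos: [0.5941, 0.0681, 0.0547]
eef_rot: [0.998, 0.059, -0.0, 0.0]
ft_force: [-0.0, 1.1, -0.8]
width: 0.0006
grip_force: 0.0
```

Now I press down gently until the rest pushes back.

Request:
step_arm(delta_pos=[[0, 0, -0.08], [0, 0, -0.06], [0, 0, 0], [0, 0, 0]], turn=[0, 0, 0, 0])

```text
time: 8.75
ee_pos: [0.5942, 0.0681, 0.0516]
eef_rot: [0.998, 0.059, -0.0, 0.0]
ft_force: [0.2, -0.8, 0.3]
width: 0.0006
grip_force: 0.0
```

Request:
step_arm(delta_pos=[[0, 0, -0.04], [0, 0, 0]], turn=[0, 0])

```text
time: 8.95
ee_pos: [0.5943, 0.0681, 0.0514]
eef_rot: [0.998, 0.059, 0.0, 0.0]
ft_force: [-3.6, 0.0, 8.0]
width: 0.0002
grip_force: 4.1
```

It is resting firmly at the expected height of 0.051 m, with 8 N. I retract and check.

Request:
step_arm(delta_pos=[[0, 0, 0.5], [0, 0, 1], [0, 0, 1], [0, 0, 1], [0, 0, 1], [-1, -0.5, 1], [-1, -1, 0.5], [-1, -1, 0], [-0.5, -1, 0], [0, -1, 0], [0, -1, 0], [0, -1, 0]], turn=[0, 0, 0, 0, 0, 0, 0, 0, 0, 0, 0, 0])

```text
time: 10.15
ee_pos: [0.5067, -0.0953, 0.2015]
eef_rot: [0.998, 0.059, 0.0, 0.0]
ft_force: [1.3, -0.7, 0.1]
width: 0.0004
grip_force: 0.0
```

Request:
step_arm(delta_pos=[[0, -1, 0], [0, -1, 0], [0, -1, 0], [0, -1, 0], [0, -1, 0], [0, -1, 0], [0, 0, 0], [0, 0, 0], [0, 0, 0]], turn=[0, 0, 0, 0, 0, 0, 0, 0, 0])

```text
time: 11.05
ee_pos: [0.5071, -0.2431, 0.201]
eef_rot: [0.998, 0.06, 0.0, -0.0]
ft_force: [0.8, -0.1, 0.4]
width: 0.0006
grip_force: 0.0
```

Run:
```python
from h import *
a=snap('scene','s4');b=snap('top','t4')
A=cv2.resize(a['image'][180:295,200:350],(560,430),interpolation=cv2.INTER_CUBIC)
cv2.imwrite('pics/s4c.png',A[...,::-1])
P=np.array([.558,.065,.048])
for u in (.015,.03,.045,.06):
    w=P+np.append(u*X,.003);x,y=proj(b,w);print(u,px(b,x,y).round(4))
```

```text
0.015 [0.5731 0.0672 0.0488]
0.03 [0.5877 0.0684 0.0519]
0.045 [0.6027 0.0703 0.0512]
0.06 [0.6176 0.0721 0.0511]
```

View pics/s4c.png

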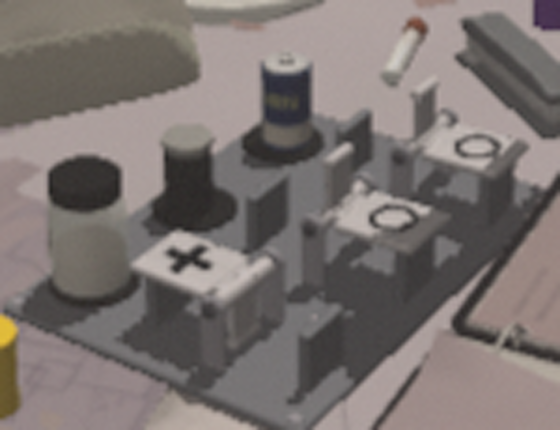

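The left flag lies flat with its cross up (crop 190,258), in front of the standing jar (88,228). The other two flags still show rings and everything in the bays is in place. The paddle height is level at about 0.051 m.

```bash
python3 -c "
from bench import *
print(close_job())"
```

```text
the job is handed in; nothing more can be done
None
```

The left flag, the one in front of the specimen jar, now lies flat on its far rest with the cross face up. The other two flags and the three things in the bays are where they were, and I handed the job in at about 11 s.

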